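# Shut the tagged air valve on an EMC test bench

### The arm

A 6-joint arm with a two-finger parallel gripper is mounted at the origin on the work surface. World frame = base frame: x ahead of the robot, y to its left, z up, the work surface at z = 0. Lengths are in m, angles in rad, forces in N, time in s.
With the tool pointing down it reaches from about 0.35 to 0.975 m from the base axis. Payload 4.9 kg.
Tool frame: the origin (TCP) lies between the finger pads; the fingertips stand 22 mm ahead of it and the grasp point (between the pads) lies 3 mm ahead of it; z points along the fingers, y is the line along which they close (so a half turn about z gives the same grasp; the last joint's range is limited). The gripper opens to 85 mm and grips with 20 to 120 N. Pads are 22 mm wide; open, the fingers measure 114 mm over their backs; the gripper's body (76 mm by 85 mm) begins 54 mm behind the grasp point. The pads swing forward as they close: fully open they stand 13 mm farther back than shut.
Start: joints at [1.183, 0.053, 1.613, -0, 1.476, -0.119], TCP at [0.166, 0.603, 0.253] pointing down, gripper open.
Joint ranges: [-3.01, 3.01], [-1.01, 2.22], [0.06, 2.58], [-1.02, 4.17], [0.09, 2.62], [-3.14, 3.14]. Speed limits (rad/s): [2.57, 2.57, 3.14, 3.14, 3.14, 3.14].

### API

Orientations are given as a unit quaternion [w, x, y, z].
In Python, from plant import state, grab_frame, get_calibration, job_done, recognise, regions_of gives the robot as it stands.
- The arm moves only by the tool apply_moves, never from a script. Its argument "targets" is a list of rows, each an object with "translation": the shift along the tool's x, y, z normalised to -1 to 1, where 1 is 100 mm, a list of three; "twist": the turn about the tool's z normalised to -1 to 1, where 1 is 0.1 rad; "hand": the opening, from 0 (shut) to 1 (fully open). A call has 1 to 8 rows; each row shifts and turns the commanded pose from where the row before left it, along the tool's axes as they then stand; what a row does not reach is not made up. A row lasts 1/10 s, in which the tool goes at most 50 mm and 8.59 degrees, less where a joint would pass 70% of its speed; a pose out of reach is approached as far as the arm can. A call with a number of a shift or a turn outside -1 to 1 is refused whole. A call with a gripper value outside its range is refused whole. The fingers move at their own pace and stop on an object; the grip force is fixed at half the most. Time passes only in rows, so rows that do not move let the fingers close. It gives the time, the measured TCP pose, the force, the opening and the grip force at its end, in the units of the state.
- state(): the state, without advancing time (a new reading comes with each control period).
- grab_frame(name): name is "scene" or "top" or "wrist"; returns the picture (420x560x3 uint8, red, green, blue); there is no depth.
- get_calibration(name): a dict with "camera_matrix" (3x3 intrinsics, pixels), "pose" (4x4, takes a point from camera to world coordinates). Camera axes: x right, y up, looking along -z (the intrinsics and any distortion apply to the point x, -y, -z); pixel columns grow to the right and rows downward; lengths in m; the calibration is good to about 2 mm. The wrist camera is an equidistant fisheye: a pixel r from the principal point sees the ray r / f radians off the axis. A picture is of the moment at which its call begins: read the wrist's pose just before it. get_calibration takes no time and is no camera call; for the wrist camera it gives the pose at the moment of the call.
- job_done(): hands the job in; it is judged then, once.
Trained networks look in the newest picture that a camera, given by its name, has taken for a name from the list of things; names that differ only in an ending like _2 or _b are one class to them, and where a whole thing is asked for, a point or a joint stands for the part that bears it (a point fixed in the world has none). Each returns a list of dicts, best first, with "score" (0 to 1); they miss things now and then, are a little off and sometimes report something else, mostly with a low value. They report only what shows in the picture. A call takes as long as a camera call.
- recognise(camera, query): "point" ([x, y, z] in m, in world coordinates, good to about 4 mm: the middle of the surface that is visible of it).
- regions_of(camera, query): "pixels" (420x560 bool, what is visible of it).
The state is a dict: "time": time; "joint_pos": joint angles; "joint_vel": joint speeds; "joint_efforts": joint torques, N m; "tool_pos": TCP position; "tool_rot": TCP orientation; "contact_force": force on the tool from outside, world axes, zero at the start; "ft_torque": the same for the moment, N m; "gripper_width": opening from 0.0 (shut) to 1.0 (fully open); "grasp_force": force on a finger pad.
Only numpy, scipy, OpenCV 4.12 (cv2) and the standard library are available. Lean on these libraries where they do the work, as an engineer would, in place of code of your own. Each camera call takes 0.05 s, during which the arm holds its last target. There are 200 camera calls.

### The job

Shut off the air to the fixture under test: push the cover of the air valve box along its rails, all the way to the stop at the other end, then push the valve handle with the round tag a quarter turn clockwise, seen from above, until it is fully shut. The job is only pushing: do not lift the cover or pick anything up, leave the untagged valve as it is, and leave the other things on the bench where they are. Leave the cover aside.

Things in the scene. Friction and masses are not known exactly. Their poses are not given: they have to be found in the camera images.
- valve_box: Fixed grey sheet-metal box, 190 (x) x 450 (y) x 98 mm high; origin: centre of its underside; x axis away from the robot, y along its length (yaw within 0.25 rad). The cover runs on two rails along y, tops at z 88 mm; side and end walls (3 mm) rise 10 mm above the rails and guide and stop it. The half at y > -4 mm has a fixed deck 1.5 mm below the rails. Tubes stick out 40 mm at front and -y end.
- well (a point): Centre of the open well in the box's -y half, at rail height (88 mm above the bench): 162 mm wide in x between the rails, 218 mm long in y. It holds two brass quarter-turn ball valves side by side. Bodies and pipes in it reach at most 46 mm above the bench, except that a stem of 9 mm radius rises to each handle.
- end_stop (a point): Inner face of the box's +y end wall, at its middle and top edge (98 mm above the bench): the cover's +y edge meets it when the cover is fully aside.
- cover: Loose aluminium plate 180 (x) x 222 (y) x 4 mm, 0.3 to 0.6 kg, lying on the rails with 2 mm play to each side wall, axes parallel to the box's; origin: centre of its underside. It starts over the well (origin at box y -111 to -96 mm) and slides to the box's +y over the deck up to the end stop (origin at box y +111 mm). Only friction holds it: 2 to 7 N to push.
- cover_flange (a point): Middle of the inner (-y) face of the cover's folded-up edge: a flange 4 mm thick and 176 mm long in x along the cover's +y edge, standing 26 mm above the plate. The point is 13 mm above the plate's top and 107 mm from the cover's centre. Pushed to +y with the fingertips just above the plate, it takes the cover along.
- tagged_stem (a point): Pivot (upright axis) of the handle to be shut, at the handle's mid-height, 74 mm above the bench. The two stems stand 35 mm from the box's centre line in +x, at box y -170 and -74 mm; which of them is the tagged one varies.
- tagged_tip (a point): Tip of the tagged handle, 60 mm from its stem, mid-height: a level black lever 16 mm wide and 12 mm thick (68 to 80 mm above the bench) with a round brass tag, 28 mm across and 2 mm thick, flat on its top, centred 27 mm from the stem. Open it points to the box's -x (to the robot, along the pipe); shut it points to the box's +y.
- tagged_lever (a joint): Angle of the tagged handle: 0 open (starts at 0 to 0.25), grows clockwise seen from above, 1.571 shut, at its hard stop. It stays where it is left; stiff turning takes about 0.12 N m (2 to 3 N near the tip).
- plain_tip (a point): Tip of the other, untagged handle: the same lever without a tag, 60 mm from its own stem. It must stay where it is.
- plain_lever (a joint): Angle of the untagged handle, same meaning; starts at 0 to 0.25 and stays so.
- coupling: Loose upright brass hose coupling, 28 mm across, 58 mm high, standing about 35 to 60 mm in front of the box; origin at the centre of its foot. Bystander.
- washer: Loose steel collar, 44 mm across, 10 mm high, lying in front of the box's left half; origin at the centre of its underside. Bystander.
- module: Loose black electronics module 92 x 132 x 28 mm on the plywood peg board (9 mm thick, dowels to 59 mm) at the left of the bench; origin at the centre of its underside. Bystander.
- horn: Loose black horn loudspeaker, 84 mm across, 64 mm high, lying face up on the bench at the +y end of the box; origin at the centre of its foot. Bystander.
- pine_block: Loose pine block 65 x 150 x 45 mm on the bench to the right of the box; origin at the centre of its underside. Bystander.
- screwdriver: Loose screwdriver lying on the bench at the front right; origin under its middle. Bystander.
- tape_roll: Loose roll of grey tape, 96 mm across, 24 mm high, lying just behind the box (+x side); origin at the centre of its underside. Bystander.

How it is judged:
On the way, in this order (a step that is already met when the one before it is completed fails the run):
1. the cover is slid right along, off the well (y of cover in the frame of valve_box above 0.096 m), for 0.2 s.
2. the tagged handle is pushed shut (value of joint tagged_lever above 1.47 rad), for 0.2 s.
At the end, for the whole second after the job is handed in: The cover lies flat on its rails within 15 mm of the stop at the box's other end, the tagged handle is within 0.1 rad of its shut stop, the untagged handle's tip has moved less than 8 mm, the bystanders less than 20 mm, and all is at rest (y of cover in the frame of valve_box above 0.096 m and value of joint tagged_lever above 1.47 rad and distance of plain_tip from where it was at the start of the episode below 0.008 m and z of cover in the frame of valve_box below 0.092 m and linear speed of cover below 0.01 m/s and velocity of joint tagged_lever below 0.05 rad/s and distance of each of coupling, washer, module, horn, pine_block, screwdriver, tape_roll from where it was at the start of the episode below 0.02 m and angle between each of coupling, horn's own z axis and vertical below 0.2 rad); the robot touches nothing.
It fails at once if the cover is lifted off its rails (more than 10 mm) or tipped up (z of cover in the frame of valve_box above 0.098 m or angle between cover's own z axis and vertical above 0.1 rad).
It fails at once if the untagged handle is moved (its tip by more than 8 mm) (distance of plain_tip from where it was at the start of the episode above 0.008 m).
It fails at once if another thing on the bench is picked up, knocked over or shoved (more than 20 mm) (distance of any of coupling, washer, module, horn, pine_block, screwdriver, tape_roll from where it was at the start of the episode above 0.02 m).
It also fails if it takes over 51 s, if anything falls off the work surface, if the arm or the gripper's body presses on something with over 40 N, if the wrist force passes 120 N, or if a joint passes its speed limit or range.

## Working session

There is one attempt and no reset: what is moved stays moved. The work goes in short steps, Python scripts to look and compute and a tool call to move; the robot and the scene stay as the last step left them, time stands still between calls to the robot, and variables do not carry over. Pictures are saved under pics/ and viewed, at most 10 in all, crops included, and the job is handed in when it is done.

Besides the shell and the picture viewer there is one more tool, called after "Emit:" in YAML: its name, and indented under it one key for each argument. apply_moves: Moves the arm, as the interface text tells. Its arguments: {"type":"object","properties":{"targets":{"type":"array"}},"required":["targets"]}

```bash
mkdir -p pics; ls; cat > h.py <<'E'
import numpy as np, cv2
from plant import *
from scipy.spatial.transform import Rotation as R
def snap(c,n):
    f=grab_frame(c); cv2.imwrite(f'pics/{n}.png',f[:,:,::-1]); return f
def rec(c,qs):
    for q in qs:
        r=recognise(c,q); print(c,q,[(np.round(d['point'],3).tolist(),round(d['score'],2)) for d in r[:2]])
def proj(c,p):
    k=get_calibration(c); T=np.linalg.inv(np.array(k['pose'])); q=T[:3,:3]@np.array(p)+T[:3,3]
    u=np.array(k['camera_matrix'])@np.array([q[0],-q[1],-q[2]]); return u[:2]/u[2]
def ray(c,px,z):
    k=get_calibration(c); T=np.array(k['pose']); d=np.linalg.inv(np.array(k['camera_matrix']))@np.array([px[0],px[1],1.])
    d=T[:3,:3]@(d*[1,-1,-1]); o=T[:3,3]; return o+d*(z-o[2])/d[2]
E
python3 - <<'E'
from h import *
a=snap('top','top0'); b=snap('scene','scene0')
rec('top',['valve_box','cover','cover_flange','coupling','washer','tape_roll','horn'])
rec('scene',['valve_box','cover','cover_flange','coupling'])
s=state();print(s['time'],s['tool_pos'],s['tool_rot'],s['contact_force'],s['gripper_width'])
print(R.from_quat(np.roll(s['tool_rot'],-1)).as_matrix().round(3))
m=regions_of('top','cover')
if m:
    p=np.argwhere(m[0]['pixels'])[:,::-1].astype(np.float32); print(cv2.minAreaRect(p), len(p))
E
```

```text
pics
top valve_box [([0.547, 0.148, 0.083], 0.73)]
top cover [([0.579, -0.052, 0.089], 0.89)]
top cover_flange [([0.581, -0.046, 0.09], 0.82), ([0.32, -0.431, 0.022], 0.43)]
top coupling [([0.425, 0.015, 0.03], 0.49)]
top washer []
top tape_roll [([0.751, -0.013, 0.017], 0.84)]
top horn [([0.563, 0.343, 0.061], 0.94), ([0.585, -0.052, 0.089], 0.53)]
scene valve_box [([0.653, 0.132, 0.085], 0.66)]
scene cover [([0.591, -0.05, 0.091], 0.94)]
scene cover_flange [([0.586, -0.048, 0.09], 0.97)]
scene coupling []
0.65 [0.16597443 0.6025459  0.25329973] [ 8.44912792e-06  1.33990442e-01  9.90982624e-01 -2.97431249e-06] [ 0.09498311  0.17044431 -1.04218763] 0.9962794052467864
[[-0.964  0.266  0.   ]
 [ 0.266  0.964 -0.   ]
 [-0.    -0.    -1.   ]]
((320.829833984375, 195.93179321289062), (58.4360237121582, 74.3894271850586), 87.0643310546875) 4264
```

View pics/top0.png

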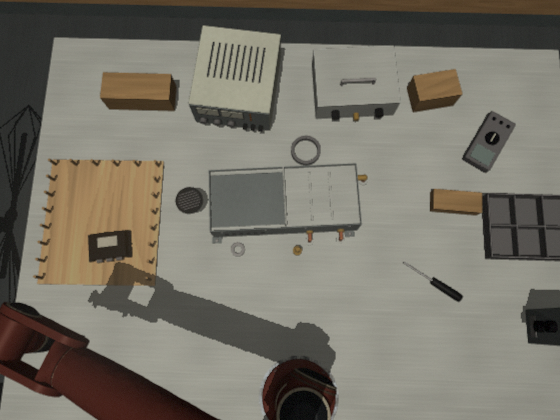

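View pics/scene0.png

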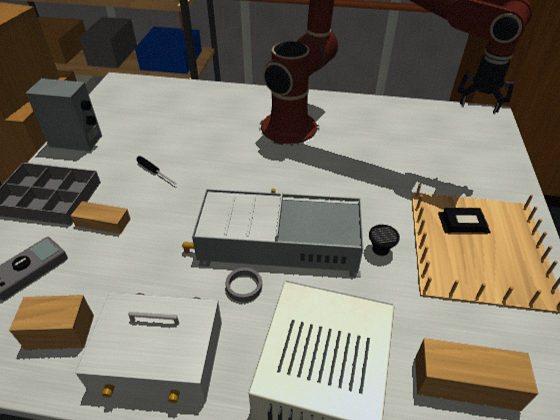

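The top view (image left is +y, up is +x) shows the box spanning columns 209–360 and rows 164–236. The cover is on its right half, with the flange at about column 285. The coupling is at (297,250), the washer at (238,249), the horn at (189,200) and the tape at (306,150). The scene view agrees.

```bash
python3 - <<'E'
from h import *
f=cv2.imread('pics/top0.png')[155:250,200:370]; cv2.imwrite('pics/crop.png',cv2.resize(f,None,fx=4.6,fy=4.6,interpolation=cv2.INTER_CUBIC))
for px in [(209,171),(357,164),(359,226),(211,234)]: print(px,ray('top',px,0.098).round(3))
print(ray('top',(320.8,195.9),0.092))
grab_frame('top');m=regions_of('top','cover')[0]['pixels']
p=np.argwhere(m)[:,::-1].astype(np.float32)
print(cv2.boxPoints(cv2.minAreaRect(p)))
print([ray('top',q,0.092)[:2].round(3) for q in cv2.boxPoints(cv2.minAreaRect(p))])
E
```

```text
(209, 171) [0.65  0.285 0.098]
(357, 164) [ 0.685 -0.163  0.098]
(359, 226) [ 0.493 -0.167  0.098]
(211, 234) [0.457 0.268 0.098]
[ 0.58344106 -0.05429256  0.092     ]
[[282.2536  168.57939]
 [356.78143 165.19179]
 [359.43707 223.61653]
 [284.90924 227.00414]]
[array([0.666, 0.064]), array([ 0.683, -0.163]), array([ 0.502, -0.17 ]), array([0.485, 0.051])]
```

View pics/crop.png

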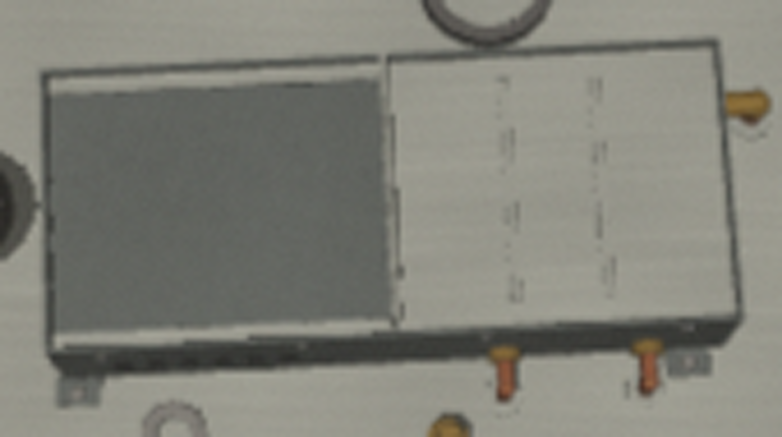

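Box centre is about (0.575, 0.054) with yaw about +0.077, and the flange is near box y −2 mm. I'll align the tool with the box, shut the fingers and travel high.

Emit:
apply_moves:
  targets:
    - {"translation": [0, 0, 0], "twist": -1, "hand": 0}
    - {"translation": [0, 0, 0], "twist": -1, "hand": 0}
    - {"translation": [0, 0, 0], "twist": -1, "hand": 0}
    - {"translation": [0, 0, 0], "twist": -0.46, "hand": 0}
    - {"translation": [-0.2, -0.36, 0], "twist": 0, "hand": 0}
    - {"translation": [-0.2, -0.36, 0], "twist": 0, "hand": 0}
    - {"translation": [-0.2, -0.36, 0], "twist": 0, "hand": 0}
    - {"translation": [-0.2, -0.36, 0], "twist": 0, "hand": 0}

```text
time: 1.6
tool_pos: [0.2574, 0.4639, 0.2534]
tool_rot: [0.0, -0.039, 0.999, 0.0]
contact_force: [1.2, 0.2, 0.4]
gripper_width: -0.0
grasp_force: 0.0
```

Emit:
apply_moves:
  targets:
    - {"translation": [-0.23, -0.39, 0], "twist": 0, "hand": 0}
    - {"translation": [-0.23, -0.39, 0], "twist": 0, "hand": 0}
    - {"translation": [-0.23, -0.39, 0], "twist": 0, "hand": 0}
    - {"translation": [-0.23, -0.39, 0], "twist": 0, "hand": 0}
    - {"translation": [-0.23, -0.39, 0], "twist": 0, "hand": 0}
    - {"translation": [-0.23, -0.39, 0], "twist": 0, "hand": 0}
    - {"translation": [-0.23, -0.39, 0], "twist": 0, "hand": 0}
    - {"translation": [-0.23, -0.39, 0], "twist": 0, "hand": 0}

```text
time: 2.4
tool_pos: [0.4652, 0.1666, 0.2537]
tool_rot: [0.001, -0.039, 0.999, 0.0]
contact_force: [-0.0, 0.2, -0.5]
gripper_width: 0.002
grasp_force: 0.0
```

Emit:
apply_moves:
  targets:
    - {"translation": [-0.25, -0.41, 0], "twist": 0, "hand": 0}
    - {"translation": [-0.25, -0.41, 0], "twist": 0, "hand": 0}
    - {"translation": [-0.25, -0.41, 0], "twist": 0, "hand": 0}
    - {"translation": [-0.25, -0.41, 0.2], "twist": 0, "hand": 0}
    - {"translation": [0, 0, 0.3], "twist": 0, "hand": 0}

```text
time: 2.9
tool_pos: [0.5796, 0.0094, 0.2064]
tool_rot: [0.003, -0.036, 0.999, -0.001]
contact_force: [-0.6, 0.3, -0.2]
gripper_width: -0.002
grasp_force: 0.0
```

```bash
python3 - <<'E'
from h import *
s=state();print(s['time'],s['tool_pos'])
snap('wrist','w1'); rec('wrist',['cover_flange','cover','valve_box'])
k=get_calibration('wrist');print(np.round(k['camera_matrix'],1),np.round(k['pose'],3))
E
```

```text
2.9 [0.57955285 0.00939678 0.20636627]
wrist cover_flange [([0.567, -0.038, 0.09], 0.92)]
wrist cover [([0.569, -0.042, 0.094], 0.68), ([0.547, 0.14, 0.088], 0.41)]
wrist valve_box [([0.552, 0.136, 0.092], 0.7)]
[[325.2   0.  280.3]
 [  0.  325.2 205.9]
 [  0.    0.    1. ]] [[-0.078 -0.948 -0.309  0.495]
 [ 0.997 -0.074 -0.025  0.009]
 [ 0.    -0.31   0.951  0.324]
 [ 0.     0.     0.     1.   ]]
```

View pics/w1.png

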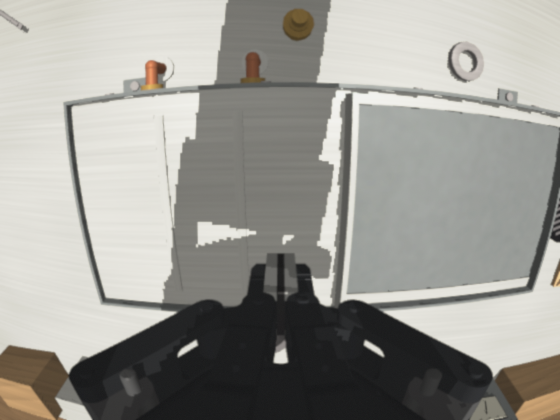

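The wrist view (right is +y, up is towards the robot) shows the fingertips at about (281,262) over the cover. The flange is a dark strip at columns 338–352 to the right of them, and the deck lies beyond it.

```bash
cat >> h.py <<'E'
C=np.array([.575,.054]); YAW=.077
def box(p): d=np.array(p)[:2]-C; c,s=np.cos(YAW),np.sin(YAW); return np.array([c*d[0]+s*d[1],-s*d[0]+c*d[1]])
def wray(px,z):
    k=get_calibration('wrist'); T=np.array(k['pose']); K=np.array(k['camera_matrix'])
    a=np.array([(px[0]-K[0,2])/K[0,0],(px[1]-K[1,2])/K[1,1]]); r=np.hypot(*a)
    d=T[:3,:3]@np.array([np.sin(r)*a[0]/r,-np.sin(r)*a[1]/r,-np.cos(r)]); o=T[:3,3]
    return o+d*(z-o[2])/d[2]
E
python3 - <<'E'
from h import *
for n,px,z in [('L',(68,103),.098),('BL',(103,303),.098),('BR',(532,290),.098),('fl base',(341,200),.092),('fl top in',(348,200),.118),('fl base',(347,97),.092),('tip',(281,262),.184)]:
    p=wray(px,z); print(n,p.round(3),box(p).round(3))
f=cv2.imread('pics/w1.png')[200,320:370]; print(f.mean(1).astype(int))
E
```

```text
L [ 0.496 -0.16   0.098] [-0.095 -0.208]
BL [ 0.678 -0.146  0.098] [ 0.088 -0.207]
BR [0.642 0.291 0.098] [0.085 0.231]
fl base [0.562 0.06  0.092] [-0.012  0.007]
fl top in [0.554 0.059 0.118] [-0.02   0.007]
fl base [0.485 0.056 0.092] [-0.089  0.008]
tip [0.569 0.015 0.184] [-0.009 -0.038]
[122 122 123 123 123 123 145 196 224 229 229 229 229 230 229 229 226 202
 154 127 121 111  93  86  86  85  85  96 145 202 223 226 226 222 203 172
 158 157 157 157 157 157 157 158 158 159 159 158 159 159]
```

Emit:
apply_moves:
  targets:
    - {"translation": [0, 0, 0.35], "twist": 0, "hand": 0}
    - {"translation": [0, 0, 0.3], "twist": 0, "hand": 0}
    - {"translation": [0, 0, 0.06], "twist": 0, "hand": 0}
    - {"translation": [0, 0, 0.06], "twist": 0, "hand": 0}

```text
time: 3.5
tool_pos: [0.5761, 0.0147, 0.1285]
tool_rot: [0.001, -0.039, 0.999, -0.0]
contact_force: [0.7, -0.2, -0.3]
gripper_width: -0.001
grasp_force: 0.0
```

Emit:
apply_moves:
  targets:
    - {"translation": [0, 0, 0.05], "twist": 0, "hand": 0}
    - {"translation": [0, 0, 0], "twist": 0, "hand": 0}

```text
time: 3.7
tool_pos: [0.5763, 0.0141, 0.1234]
tool_rot: [0.001, -0.039, 0.999, -0.0]
contact_force: [-0.5, 0.2, -0.9]
gripper_width: -0.001
grasp_force: 0.0
```

Emit:
apply_moves:
  targets:
    - {"translation": [0, 0, 0.03], "twist": 0, "hand": 0}
    - {"translation": [0, 0.1, 0], "twist": 0, "hand": 0}
    - {"translation": [0, 0.1, 0], "twist": 0, "hand": 0}
    - {"translation": [0, 0.1, 0], "twist": 0, "hand": 0}
    - {"translation": [0, 0.1, 0], "twist": 0, "hand": 0}
    - {"translation": [0, 0.1, 0], "twist": 0, "hand": 0}
    - {"translation": [0, 0.1, 0], "twist": 0, "hand": 0}

```text
time: 4.4
tool_pos: [0.5711, 0.0745, 0.1194]
tool_rot: [0.0, -0.039, 0.999, -0.0]
contact_force: [-0.2, -3.0, 1.6]
gripper_width: -0.0
grasp_force: 1.4
```

Emit:
apply_moves:
  targets:
    - {"translation": [0, 0.1, 0], "twist": 0, "hand": 0}
    - {"translation": [0, 0.1, 0], "twist": 0, "hand": 0}
    - {"translation": [0, 0.1, 0], "twist": 0, "hand": 0}
    - {"translation": [0, 0.1, 0], "twist": 0, "hand": 0}
    - {"translation": [0, 0.1, 0], "twist": 0, "hand": 0}
    - {"translation": [0, 0.1, 0], "twist": 0, "hand": 0}
    - {"translation": [0, 0.1, 0], "twist": 0, "hand": 0}
    - {"translation": [0, 0.1, 0], "twist": 0, "hand": 0}

```text
time: 5.2
tool_pos: [0.5647, 0.1544, 0.1191]
tool_rot: [-0.0, -0.039, 0.999, -0.0]
contact_force: [-0.0, -3.5, 3.1]
gripper_width: 0.003
grasp_force: 1.8
```

Emit:
apply_moves:
  targets:
    - {"translation": [0, 0.1, 0], "twist": 0, "hand": 0}
    - {"translation": [0, 0.1, 0], "twist": 0, "hand": 0}
    - {"translation": [0, 0.1, 0], "twist": 0, "hand": 0}
    - {"translation": [0, 0.1, 0], "twist": 0, "hand": 0}
    - {"translation": [0, 0.1, 0], "twist": 0, "hand": 0}
    - {"translation": [0, 0.1, 0], "twist": 0, "hand": 0}
    - {"translation": [0, 0.1, 0], "twist": 0, "hand": 0}
    - {"translation": [0, 0.1, 0], "twist": 0, "hand": 0}

```text
time: 6.0
tool_pos: [0.5585, 0.2341, 0.1191]
tool_rot: [-0.0, -0.039, 0.999, -0.0]
contact_force: [1.1, -3.6, 2.6]
gripper_width: -0.004
grasp_force: 1.8
```

Emit:
apply_moves:
  targets:
    - {"translation": [0, 0.05, 0], "twist": 0, "hand": 0}
    - {"translation": [0, 0.05, 0], "twist": 0, "hand": 0}
    - {"translation": [0, 0.03, 0], "twist": 0, "hand": 0}

```text
time: 6.3
tool_pos: [0.5575, 0.2466, 0.1189]
tool_rot: [-0.0, -0.039, 0.999, -0.0]
contact_force: [-0.0, -3.3, 2.6]
gripper_width: -0.001
grasp_force: 1.6
```

Box y is now about 0.194, with no stop felt yet. I'll continue in small steps.

Emit:
apply_moves:
  targets:
    - {"translation": [0, 0.03, 0], "twist": 0, "hand": 0}
    - {"translation": [0, 0.03, 0], "twist": 0, "hand": 0}

```text
time: 6.5
tool_pos: [0.5571, 0.2523, 0.119]
tool_rot: [-0.0, -0.038, 0.999, -0.0]
contact_force: [0.3, -4.2, 1.9]
gripper_width: 0.0
grasp_force: 1.5
```

Emit:
apply_moves:
  targets:
    - {"translation": [0, 0.03, 0], "twist": 0, "hand": 0}

```text
time: 6.6
tool_pos: [0.5569, 0.2553, 0.1189]
tool_rot: [-0.0, -0.038, 0.999, -0.0]
contact_force: [1.2, -2.9, 2.4]
gripper_width: 0.001
grasp_force: 1.5
```

Emit:
apply_moves:
  targets:
    - {"translation": [0, 0.03, 0], "twist": 0, "hand": 0}

```text
time: 6.7
tool_pos: [0.5567, 0.2583, 0.119]
tool_rot: [-0.0, -0.038, 0.999, -0.0]
contact_force: [0.7, -2.6, 2.3]
gripper_width: 0.004
grasp_force: 1.5
```

Emit:
apply_moves:
  targets:
    - {"translation": [0, 0.03, 0], "twist": 0, "hand": 0}

```text
time: 6.8
tool_pos: [0.5564, 0.2614, 0.1189]
tool_rot: [-0.0, -0.039, 0.999, -0.0]
contact_force: [0.4, -2.1, 1.7]
gripper_width: 0.003
grasp_force: 1.4
```

Emit:
apply_moves:
  targets:
    - {"translation": [0, 0.02, 0], "twist": 0, "hand": 0}

```text
time: 6.9
tool_pos: [0.5564, 0.262, 0.119]
tool_rot: [-0.0, -0.039, 0.999, -0.002]
contact_force: [0.5, -12.0, 4.0]
gripper_width: 0.003
grasp_force: 6.2
```

Emit:
apply_moves:
  targets:
    - {"translation": [0, 0.02, 0], "twist": 0, "hand": 0}

```text
time: 7.0
tool_pos: [0.5564, 0.2622, 0.119]
tool_rot: [-0.0, -0.039, 0.999, -0.004]
contact_force: [0.0, -18.3, 6.0]
gripper_width: -0.002
grasp_force: 9.5
```

Stop reached, with force rising to 18 N. I'll back off, rise and go over the well.

Emit:
apply_moves:
  targets:
    - {"translation": [0, -0.2, 0], "twist": 0, "hand": 0}
    - {"translation": [0, 0, -0.4], "twist": 0, "hand": 0}
    - {"translation": [0, 0, -0.4], "twist": 0, "hand": 0}
    - {"translation": [0, -0.45, -0.1], "twist": 0, "hand": 0}
    - {"translation": [0, -0.45, 0], "twist": 0, "hand": 0}
    - {"translation": [0, -0.45, 0], "twist": 0, "hand": 0}
    - {"translation": [0, -0.45, 0], "twist": 0, "hand": 0}
    - {"translation": [0, -0.45, 0], "twist": 0, "hand": 0}

```text
time: 7.8
tool_pos: [0.5749, 0.0202, 0.2088]
tool_rot: [0.0, -0.039, 0.999, 0.001]
contact_force: [0.8, -0.2, 1.0]
gripper_width: 0.001
grasp_force: 0.0
```

Emit:
apply_moves:
  targets:
    - {"translation": [0, -0.45, 0], "twist": 0, "hand": 0}
    - {"translation": [0.3, -0.3, 0], "twist": 0, "hand": 0}
    - {"translation": [0.2, 0, 0], "twist": 0, "hand": 0}
    - {"translation": [0, 0, 0], "twist": 0, "hand": 0}

```text
time: 8.2
tool_pos: [0.5296, -0.0578, 0.2084]
tool_rot: [-0.0, -0.038, 0.999, 0.001]
contact_force: [0.8, 0.1, -0.6]
gripper_width: 0.001
grasp_force: 0.0
```

```bash
python3 - <<'E'
from h import *
s=state();print(s['time'],s['tool_pos'],box(s['tool_pos']).round(3))
snap('wrist','w2'); rec('wrist',['tagged_tip','plain_tip','cover_flange'])
for q in ['tagged_tip','plain_tip']:
    for r in regions_of('wrist',q)[:2]:
        p=np.argwhere(r['pixels'])[:,::-1]; print(q,r['score'],p.mean(0),p.min(0),p.max(0))
E
```

```text
8.2 [ 0.52961872 -0.05784823  0.20837756] [-0.054 -0.108]
wrist tagged_tip [([0.58, -0.01, 0.08], 0.92)]
wrist plain_tip [([0.595, -0.098, 0.082], 0.59)]
wrist cover_flange [([0.562, 0.135, 0.09], 0.73), ([0.58, -0.011, 0.081], 0.63)]
tagged_tip 0.7 [325.86162236 267.72119973] [311 234] [342 305]
tagged_tip 0.52 [223.9042077  268.92927484] [210 236] [237 304]
plain_tip 0.58 [224.09270927 267.58505851] [212 236] [237 303]
```

View pics/w2.png

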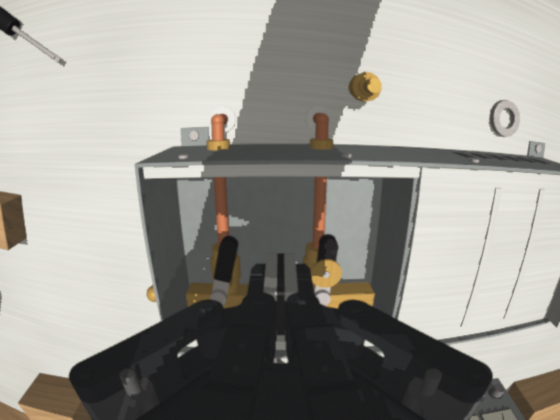

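The cover is aside. The tagged handle (tag at (325,272), tip at about (330,237)) is the +y one. The plain handle's tip is at about (230,238).

```bash
python3 - <<'E'
from h import *
for n,px,z in [('tag',(325,272),.082),('tagtip',(330,236),.08),('plaintip',(231,237),.08),('plainmid',(224,268),.08),('tagstem',(323,303),.08),('tips',(281,258),.186),
 ('well -y,-x corner',(148,178),.088),('well+y,-x',(413,179),.0865),('well+y lower',(400,300),.0865),('-y wall',(152,225),.088),('-x outer edge',(280,148),.098)]:
    p=wray(px,z); print(n,p.round(3),box(p).round(3))
E
```

```text
tag [ 0.59  -0.012  0.082] [ 0.01  -0.067]
tagtip [ 0.556 -0.012  0.08 ] [-0.024 -0.064]
plaintip [ 0.564 -0.095  0.08 ] [-0.023 -0.148]
plainmid [ 0.594 -0.101  0.08 ] [ 0.007 -0.156]
tagstem [ 0.625 -0.009  0.08 ] [ 0.045 -0.066]
tips [ 0.525 -0.056  0.186] [-0.058 -0.106]
well -y,-x corner [ 0.515 -0.164  0.088] [-0.076 -0.213]
well+y,-x [0.499 0.049 0.086] [-0.076  0.001]
well+y lower [0.615 0.064 0.086] [0.041 0.007]
-y wall [ 0.556 -0.163  0.088] [-0.036 -0.215]
-x outer edge [ 0.484 -0.06   0.098] [-0.1   -0.107]
```

Emit:
apply_moves:
  targets:
    - {"translation": [-0.24, 0.02, 0], "twist": 0, "hand": 0}
    - {"translation": [-0.23, 0.02, 0], "twist": 0, "hand": 0}
    - {"translation": [0, 0, 0.4], "twist": 0, "hand": 0}
    - {"translation": [0, 0, 0.35], "twist": 0, "hand": 0}
    - {"translation": [0, 0, 0.15], "twist": 0, "hand": 0}
    - {"translation": [0, 0, 0], "twist": 0, "hand": 0}

```text
time: 9.1
tool_pos: [0.5759, -0.0492, 0.1159]
tool_rot: [-0.003, -0.039, 0.999, 0.001]
contact_force: [0.3, 0.8, -1.0]
gripper_width: 0.003
grasp_force: 0.0
```

```bash
python3 - <<'E'
from h import *
s=state();print(s['time'],s['tool_pos'],box(s['tool_pos']).round(3),s['contact_force'])
snap('wrist','w3')
E
```

```text
9.1 [ 0.57586479 -0.04923067  0.11594483] [-0.007 -0.103] [ 0.33401216  0.80020877 -0.99055091]
```

View pics/w3.png

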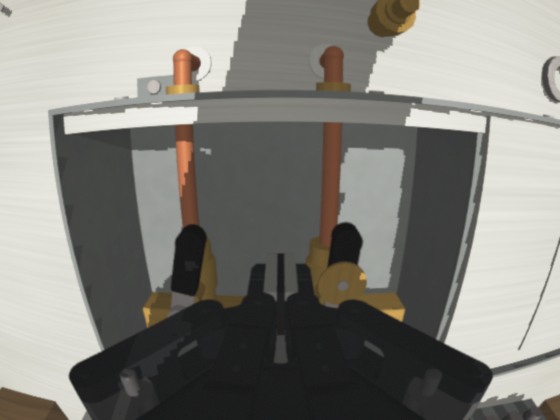

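The fingertips sit between the levers: plain at column 190, fingers at 248–313, tagged at 345. I'll descend beside the tagged handle.

Emit:
apply_moves:
  targets:
    - {"translation": [0, -0.04, 0], "twist": 0, "hand": 0}
    - {"translation": [0, 0, 0.15], "twist": 0, "hand": 0}
    - {"translation": [0, 0, 0.1], "twist": 0, "hand": 0}
    - {"translation": [0, 0, 0], "twist": 0, "hand": 0}

```text
time: 9.55
tool_pos: [0.5765, -0.0539, 0.0921]
tool_rot: [-0.002, -0.038, 0.999, 0.0]
contact_force: [-0.4, 0.3, 0.4]
gripper_width: 0.002
grasp_force: 0.0
```

Emit:
apply_moves:
  targets:
    - {"translation": [0, 0.1, 0], "twist": 0, "hand": 0}
    - {"translation": [0, 0.1, 0], "twist": 0, "hand": 0}
    - {"translation": [0.04, 0.12, 0], "twist": 0, "hand": 0}
    - {"translation": [0.01, 0.12, 0], "twist": 0, "hand": 0}

```text
time: 9.95
tool_pos: [0.5694, -0.01, 0.0947]
tool_rot: [0.0, -0.039, 0.999, -0.001]
contact_force: [-0.0, -3.8, 4.2]
gripper_width: 0.002
grasp_force: 3.0
```

Emit:
apply_moves:
  targets:
    - {"translation": [-0.03, 0.12, 0], "twist": 0, "hand": 0}
    - {"translation": [-0.05, 0.11, 0], "twist": 0, "hand": 0}

```text
time: 10.15
tool_pos: [0.5756, 0.014, 0.0945]
tool_rot: [0.0, -0.039, 0.999, -0.0]
contact_force: [-1.1, -3.7, -0.5]
gripper_width: 0.002
grasp_force: 1.6
```

Emit:
apply_moves:
  targets:
    - {"translation": [-0.08, 0.09, 0.02], "twist": 0, "hand": 0}
    - {"translation": [-0.1, 0.06, 0], "twist": 0, "hand": 0}

```text
time: 10.35
tool_pos: [0.5921, 0.0308, 0.0913]
tool_rot: [-0.001, -0.039, 0.999, 0.0]
contact_force: [-2.6, -1.9, 0.0]
gripper_width: -0.002
grasp_force: 1.4
```

```bash
python3 - <<'E'
from h import *
s=state();print(s['time'],s['tool_pos'],box(s['tool_pos']).round(3),s['contact_force'])
snap('wrist','w4')
E
```

```text
10.35 [0.59210186 0.03079107 0.09131999] [ 0.015 -0.024] [-2.57266706 -1.88760099  0.04087974]
```

View pics/w4.png

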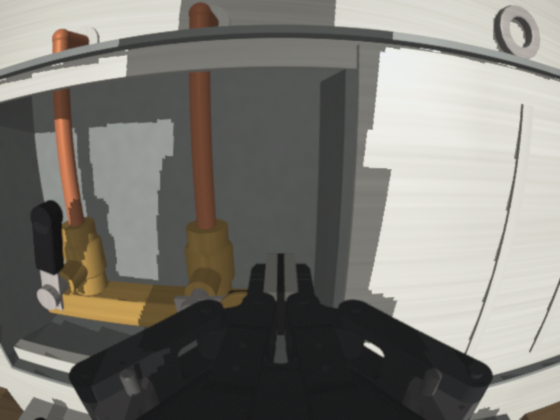

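The plain handle is unmoved on the left at about (45,235). The tagged lever is now hidden behind the fingers, so it has swung with the push. I'll press on in +x until the stop.

Emit:
apply_moves:
  targets:
    - {"translation": [-0.03, 0, 0], "twist": 0, "hand": 0}

```text
time: 10.5
tool_pos: [0.595, 0.0313, 0.0913]
tool_rot: [-0.001, -0.039, 0.999, 0.002]
contact_force: [-6.8, 4.0, 2.5]
gripper_width: -0.001
grasp_force: 4.2
```

Emit:
apply_moves:
  targets:
    - {"translation": [-0.02, 0, 0], "twist": 0, "hand": 0}

```text
time: 10.6
tool_pos: [0.5953, 0.0313, 0.0912]
tool_rot: [-0.004, -0.039, 0.999, 0.002]
contact_force: [-13.8, 3.7, 7.9]
gripper_width: 0.003
grasp_force: 7.1
```

Emit:
apply_moves:
  targets:
    - {"translation": [-0.02, 0, 0], "twist": 0, "hand": 0}

```text
time: 10.7
tool_pos: [0.5955, 0.0314, 0.0911]
tool_rot: [-0.006, -0.039, 0.999, 0.002]
contact_force: [-19.6, 3.1, 12.3]
gripper_width: 0.001
grasp_force: 10.5
```

The lever is at its hard stop. I'll withdraw along −x, then up and clear, and check.

Emit:
apply_moves:
  targets:
    - {"translation": [0.1, -0.02, 0], "twist": 0, "hand": 0}
    - {"translation": [0.12, -0.06, 0], "twist": 0, "hand": 0}
    - {"translation": [0, 0, -0.3], "twist": 0, "hand": 0}
    - {"translation": [0, 0, -0.45], "twist": 0, "hand": 0}
    - {"translation": [0, 0, -0.45], "twist": 0, "hand": 0}
    - {"translation": [0.4, -0.2, 0], "twist": 0, "hand": 0}
    - {"translation": [0.2, -0.2, 0], "twist": 0, "hand": 0}
    - {"translation": [0, 0, 0], "twist": 0, "hand": 0}

```text
time: 11.5
tool_pos: [0.52, -0.0264, 0.2127]
tool_rot: [0.001, -0.037, 0.999, -0.001]
contact_force: [1.7, -0.1, 0.3]
gripper_width: 0.002
grasp_force: 0.0
```

```bash
python3 - <<'E'
from h import *
s=state();print(s['time'],s['tool_pos'],s['contact_force'])
snap('wrist','w5');rec('wrist',['tagged_tip','plain_tip','cover'])
E
```

```text
11.5 [ 0.51998648 -0.02636266  0.21265333] [ 1.71192645 -0.05623608  0.26145717]
wrist tagged_tip [([0.603, 0.033, 0.076], 0.95)]
wrist plain_tip [([0.595, -0.1, 0.079], 0.78)]
wrist cover [([0.552, 0.151, 0.094], 0.66), ([0.372, -0.361, 0.018], 0.43)]
```

View pics/w5.png

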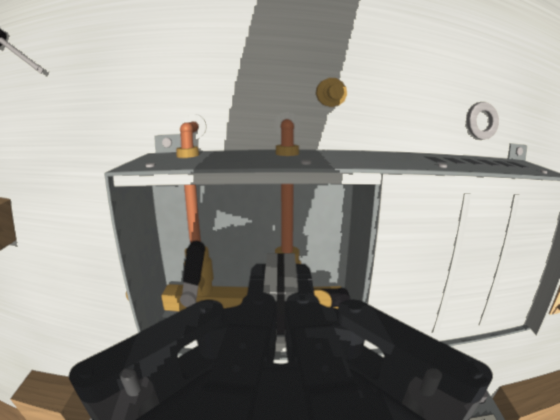

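The tagged lever now points +y (tag at (320,298), tip at about (346,297)), the plain one is unmoved and the cover is at the stop. One quick angle check before I hand in.

```bash
python3 - <<'E'
from h import *
a=box(wray((320,299),.082));b=box(wray((347,297),.08));print(a.round(3),b.round(3))
print(job_done())
E
```

```text
[ 0.033 -0.036] [ 0.033 -0.01 ]
the job is handed in; nothing more can be done
None
```

The cover is pushed to its stop and the tagged valve is turned to its hard stop. In the last picture the lever lies along the box's +y, the untagged handle has not visibly moved, and I saw no bystander disturbed. The job is handed in; no verdict was returned.

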